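# Free the quill and hold the matrix clamped in the bench press

## Robot

A 6-joint arm with a two-finger parallel gripper is mounted at the origin on the work surface. World frame = base frame: x ahead of the robot, y to its left, z up, the work surface at z = 0. Lengths are in m, angles in rad, forces in N, time in s.
With the tool pointing down it reaches from about 0.275 to 0.825 m from the base axis. Payload 5.2 kg.
Tool frame: the origin (TCP) lies on the centre line of the jaws, within the pads' length; the fingertips stand 19 mm ahead of it and the grasp point (between the pads) is the TCP; y points along the fingers, x is the direction in which the jaws open and shut, and the axes are right-handed (so a half turn about y gives the same grasp; the last joint's range is limited). The gripper opens to 93 mm and grips with 3 to 60 N. Pads are 15 mm wide; open, the fingers measure 128 mm over their backs; the gripper's body (75 mm by 188 mm) begins 65 mm behind the grasp point.
Start: joints at [-1.475, 0.259, 1.535, -0, 1.348, -0.203], TCP at [0.162, -0.526, 0.238] pointing down, gripper open.
Joint ranges: [-3.14, 3.14], [-0.91, 2.08], [0.19, 2.58], [-1.22, 4.36], [0.22, 2.71], [-3.12, 3.12]. Speed limits (rad/s): [2.57, 2.57, 3.14, 3.14, 3.14, 3.14].

## Interface

Orientations are given as a unit quaternion [x, y, z, w].
In Python, from plant import * gives the robot as it stands. The module is installed in compiled form; this text tells all that it offers.
- The arm moves only by the shell command python3 -m jog 'ROWS' [FORCE]. ROWS is JSON, a list of rows, each a list of 5 numbers: the opening, from -1 (shut) to 1 (fully open), then the shift along the world's x, y, z in mm, then the turn about the world's z in rad. In form: [[hand, x, y, z, twist], ...]. A call has 1 to 12 rows; each row is the pose to reach, as a shift and turn from the pose measured when the call began; what a row does not reach only later rows make up. A row lasts 1/12 s, in which the tool goes at most 41.7 mm and 7.16 degrees, less where a joint would pass 70% of its speed; a pose out of reach is approached as far as the arm can. A call with a gripper value outside its range is refused whole. The fingers move at their own pace and stop on an object; FORCE is the grip in N (left out, the last holds). Time passes only in rows, so rows that repeat a pose let the fingers close. It gives the time, the measured TCP pose, the force and the opening at its end, in the units of the state.
- state(): the state, without advancing time (a new reading comes with each control period).
- read_camera(name): name is "scene" or "top"; returns the picture (420x560x3 uint8, blue, green, red); there is no depth.
- camera_model(name): a dict with "intrinsics" (3x3 intrinsics, pixels), "R" (3x3) and "t" (3): a world point X has camera coordinates R X + t. Camera axes: x right, y down, z forward; pixel columns grow to the right and rows downward; lengths in m; the calibration is good to about 2 mm. A picture is of the moment at which its call begins. camera_model takes no time and is no camera call.
- hand_in(): hands the job in, once; it reports no verdict.
The state is a dict: "time": time; "joints": joint angles; "joint_velocities": joint speeds; "tau": joint torques, N m; "tcp_pos": TCP position; "orientation": TCP orientation; "ft_force": force on the tool from outside, world axes, zero at the start; "torque": the same for the moment, N m; "grip_width": opening from 0.0 (shut) to 1.0 (fully open).
Only numpy, scipy, OpenCV 4.12 (cv2) and the standard library are available. Lean on these libraries where they do the work, as an engineer would, in place of code of your own. Each camera call takes 0.05 s, during which the arm holds its last target. There are 200 camera calls.

## Task

On the small green bench press, swing the quill's lock lever all the way over to its free position, then press the black mushroom knob 15 mm down from its rest so that the rubber pad clamps the brass block in the nest, and keep it there for three seconds. Finish while still holding the knob down at 15 mm; never push it as far as 20 mm. Leave the brass block in its nest and everything else on the desk where it is.

Things in the scene. Friction and masses are not known exactly. Their poses are not given: they have to be found in the camera images.
- press: Small green C-frame bench press, fixed to the desk, left or right of the robot, turned up to 0.45 rad. Origin: on the desk below the quill axis; z up. Base 130 (x) x 170 (y) x 20 mm, from y = -110 to +60; column at its -y end; head 52 mm wide in x, y = -106 to +54, flat top 115 mm above the desk; the upright quill passes through it at x = y = 0.
- knob_top (a point): Centre of the flat top (38 mm across) of the black mushroom knob on the quill, at rest 171 mm above the desk; it goes down with the quill. The knob is 46 mm across and 17 mm thick.
- quill: The upright steel quill (18 mm round bar) with the black mushroom knob on its top, one piece. Origin: on the quill axis, 171 mm below knob_top (at desk height at rest).
- quill_travel (a joint): Travel of quill and knob, m: 0 = at rest (up), grows downward, stop at 0.025. Sprung: about 3 N starts it; the pad meets the block at about 8 mm; at 15 mm the push is about 14 N. With the lock lever within about 0.6 rad of 0 its steel blade lies under the knob and blocks the quill after about 1 mm; from 1.1 rad it is well clear.
- lock_lever (a joint): Angle of the lock lever about its upright pivot, rad: 0 = locked (arm along the press's +y, away from the column), 1.6 = stop, fully free (arm along the press's -x, roughly toward the robot); grows counter-clockwise seen from above. Starts between 0 and 0.4. Friction (about 2 N at the pin) keeps it where it is left.
- lever_pivot (a point): Point on the lever's upright pivot axis, 38 mm from the quill axis along the press's +y, 153 mm above the desk (top of the lever arm).
- lever_pin (a point): Top centre of the upright black round pin at the outer end of the lever, 75 mm from the pivot axis. The pin is 18 mm in diameter; its top is 181 mm above the desk and its free part goes down 28 mm to the steel lever arm (arm 7 mm thick, its underside 146 mm above the desk).
- pad: Spring-mounted rubber pad, 18 mm across, under the quill; origin: centre of its underside, 53.5 mm above the desk at rest. Its own spring yields (0.6 N per mm) once it meets the block.
- matrix: Brass block to be clamped, 42 x 22 x 25.5 mm, loose in the shallow nest (6 mm high rails) on the press base below the quill; origin: centre of its underside, 20 mm above the desk; top at 45.5 mm.
- glue: White glue bottle, upright, 34 mm across, 85 mm high; origin: centre of its underside.
- spare_matrix: Spare brass block, 42 x 22 x 25.5 mm, standing on the desk beside the press (NOT the one in the nest); origin: centre of its underside.
- loupe: Black loupe, upright, 36 mm across, 38 mm high, standing in the specimen tray; origin: centre of its underside.
- stick: Steel composing stick, 52 x 150 x 24 mm, lying beyond the press and tray; origin: centre of its underside.
- pen_cup: Steel cup with pencils, 70 mm across, about 160 mm high, at the left; origin: centre of its underside.
- brush: Small brush lying on the desk at the far right; origin: centre of its underside.

How it is judged:
By the outcome, as a careful person would: the job done as asked, in the order asked, and still so for the second after the job is handed in, while the arm keeps its last pose, push and grip.
It also fails if it takes over 54 s, if anything falls off the work surface, if the arm or the gripper's body presses on something with over 40 N, if the wrist force passes 120 N, or if a joint passes its speed limit or range.

## Working session

There is one attempt and no reset: what is moved stays moved. The work goes in short steps, Python scripts to look and compute and a shell command to move; the robot and the scene stay as the last step left them, time stands still between calls to the robot, and variables do not carry over. Pictures are saved under pics/ and viewed, about 8 in all and at most 12, crops included, and the job is handed in when it is done.

```bash
mkdir -p pics
python3 - <<'E'
from plant import *
import cv2
for n in("scene","top"):
    cv2.imwrite(f"pics/{n}0.png",read_camera(n)); c=camera_model(n); print(n,c["intrinsics"],c["R"],c["t"])
s=state(); print(s["time"],s["tcp_pos"],s["orientation"],s["ft_force"],s["grip_width"])
E
```

```text
scene [[439.71768316   0.         280.73599341]
 [  0.         439.71768316 214.14563907]
 [  0.           0.           1.        ]] [[-0.58929121  0.80784437  0.01110578]
 [ 0.66287571  0.4913093  -0.56498758]
 [-0.46187841 -0.32558047 -0.82502466]] [ 0.31750708 -0.33959303  1.39212543]
top [[500.37121554   0.         287.051487  ]
 [  0.         500.37121554 211.99973404]
 [  0.           0.           1.        ]] [[ 0.01164077 -0.99992626 -0.00346021]
 [-0.99593912 -0.01128527 -0.08931918]
 [ 0.08927354  0.00448591 -0.99599704]] [0.03730942 0.60797387 1.27004288]
0.1 [ 0.16188258 -0.52518672  0.23693899] [-0.5684584   0.42037275 -0.41962261  0.5692615 ] [-0.73614667 -0.23858144 -0.3204589 ] 1.0019967182824927
```

View pics/scene0.png

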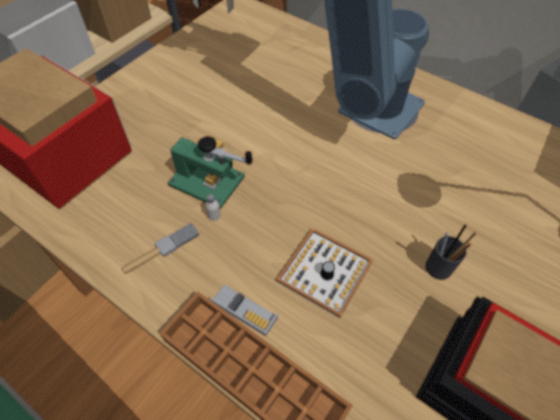

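View pics/top0.png

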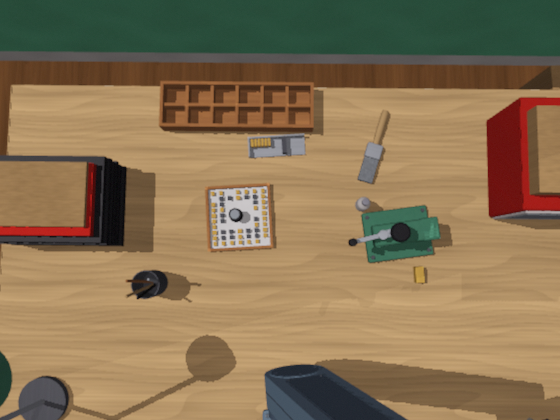

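The press is on the right: knob at top (400,232) and scene (207,145), pin at top (352,242) and scene (248,157). The glue bottle is near top (363,204). Next I'll measure these properly.

```bash
cat > h.py <<'E'
from plant import *
import numpy as np, cv2
def ray(n,u,v):
    c=camera_model(n); R=np.array(c["R"]); K=np.array(c["intrinsics"]); 
    return -R.T@np.array(c["t"]), R.T@np.linalg.inv(K)@[u,v,1]
def onz(n,u,v,z):
    o,d=ray(n,u,v); return o+d*(z-o[2])/d[2]
def proj(n,X):
    c=camera_model(n); p=np.array(c["intrinsics"])@(np.array(c["R"])@X+c["t"]); return p[:2]/p[2]
E
python3 - <<'E'
from h import *
for n,(x0,y0,x1,y1) in dict(top=(335,190,450,290),scene=(160,120,270,225)).items():
    im=cv2.imread(f"pics/{n}0.png"); m=(im.max(2)<45).astype(np.uint8)
    N,l,st,ce=cv2.connectedComponentsWithStats(m[y0:y1,x0:x1])
    for i in range(1,N):
        if st[i,4]>15:
            u,v=ce[i]+[x0,y0]; print(n,st[i],u,v,"z.171",onz(n,u,v,.165)[:2],"z.181",onz(n,u,v,.175)[:2])
a=[cv2.resize(cv2.imread(f"pics/{n}0.png")[y:y+84,x:x+84],(400,400),interpolation=2) for n,x,y in(("top",340,195),("scene",170,125))]
cv2.imwrite("pics/crop.png",np.hstack(a))
im=cv2.imread("pics/top0.png"); h=cv2.cvtColor(im,cv2.COLOR_BGR2HSV)
m=cv2.inRange(h,(65,80,30),(95,255,255)); m[:150]=0
k=max(cv2.findContours(m,0,2)[0],key=cv2.contourArea); print(cv2.minAreaRect(k), cv2.boxPoints(cv2.minAreaRect(k)))
E
```

```text
top [ 56  33  20  19 292] 400.18835616438355 231.99657534246575 z.171 [ 0.55181672 -0.21777771] z.181 [ 0.55129586 -0.21555794]
top [14 49  8  7 34] 352.2352941176471 241.79411764705884 z.171 [ 0.52797395 -0.1072419 ] z.181 [ 0.52765963 -0.10597966]
scene [ 38  18  17  15 182] 206.3131868131868 144.57692307692307 z.171 [ 0.55612975 -0.21351557] z.181 [ 0.56246202 -0.20619316]
scene [86 33  5 10 41] 248.0487804878049 157.6829268292683 z.171 [ 0.52873978 -0.10587816] z.181 [ 0.53541957 -0.09992145]
((401.3634948730469, 232.7602081298828), (48.88203811645508, 74.228271484375), 82.14668273925781) [[361.25787 213.6196 ]
 [434.78998 203.47723]
 [441.46912 251.90082]
 [367.937   262.04318]]
```

View pics/crop.png

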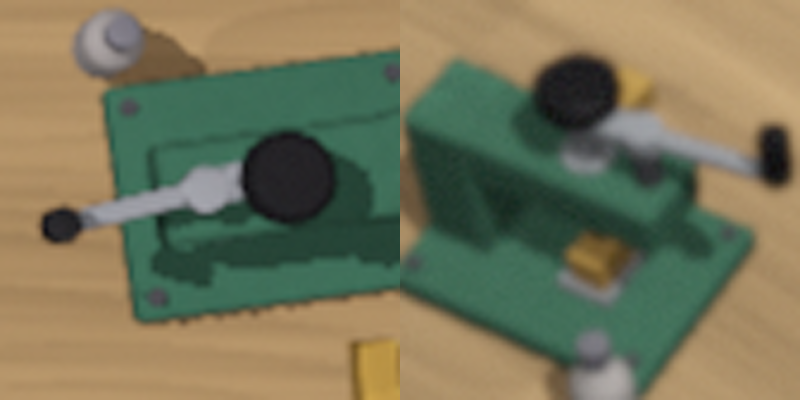

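```bash
python3 -m jog '[[-0.22,30,34,10,-0.1],[-0.22,60,68,10,-0.2],[-0.22,90,102,10,-0.3],[-0.22,120,136,10,-0.42],[-0.22,150,170,10,-0.54],[-0.22,180,204,10,-0.66],[-0.22,210,238,10,-0.78],[-0.22,240,272,10,-0.9],[-0.22,270,306,10,-1.02],[-0.22,300,340,10,-1.14],[-0.22,330,374,10,-1.26],[-0.22,350,400,10,-1.38]]' 20
```

```text
time: 1.1
tcp_pos: [0.4612, -0.1851, 0.2467]
orientation: [-0.204, 0.677, -0.677, 0.205]
ft_force: [0.6, -0.7, -0.4]
grip_width: 0.392
```

```bash
python3 -m jog '[[-0.22,20,24,0,-0.1],[-0.22,45,52,0,-0.2],[-0.22,68,79,0,-0.31],[-0.22,68,79,0,-0.31],[-0.22,68,79,0,-0.31],[-0.22,68,79,0,-0.31],[-0.22,68,79,0,-0.31],[-0.22,68,79,0,-0.31]]'
python3 - <<'E'
from h import *
s=state();print(s["tcp_pos"],s["ft_force"],s["joints"])
a=[]
for n,x,y in(("top",310,180),("scene",170,90)):
    im=read_camera(n); cv2.imwrite(f"pics/{n}1.png",im); a.append(cv2.resize(im[y:y+100,x:x+100],(400,400),interpolation=2))
cv2.imwrite("pics/crop1.png",np.hstack(a))
E
```

```text
time: 1.77
tcp_pos: [0.5284, -0.1073, 0.2467]
orientation: [-0.097, 0.7, -0.7, 0.097]
ft_force: [-0.6, -0.6, 1.3]
grip_width: 0.391
[ 0.52842845 -0.1073189   0.24669183] [-0.60843602 -0.62971386  1.31573732] [-4.07703696e-01  2.32652607e-01  1.54688936e+00  5.89920403e-04
  1.36125335e+00  2.45833235e+00]
```

View pics/crop1.png

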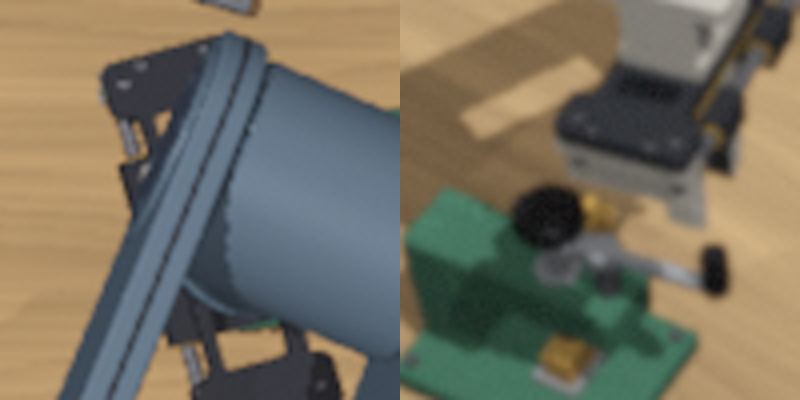

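The gripper is above the pin (pin at scene px about (248,157)) and nothing is touching. Next I lower it so the jaws straddle the pin.

```bash
python3 -m jog '[[-0.22,0,0,-15,0],[-0.22,0,0,-30,0],[-0.22,0,0,-40,0],[-0.22,0,0,-48,0],[-0.22,0,0,-54,0],[-0.22,0,0,-60,0],[-0.22,0,0,-65,0],[-0.22,0,0,-69,0],[-0.22,0,0,-69,0],[-0.22,0,0,-69,0]]'
python3 - <<'E'
from h import *
im=read_camera("scene"); cv2.imwrite("pics/s2.png",im); cv2.imwrite("pics/s2c.png",cv2.resize(im[100:190,180:280],(600,540),interpolation=2))
Q=np.array([.548,-.179]); p=np.array([.5284,-.1073])-Q
for k in range(0,13):
    a=k*.125; c,s=np.cos(a),np.sin(a); print(round(a,3),np.round(1000*(np.array([[c,-s],[s,c]])@p-p)))
E
```

```text
time: 2.7
tcp_pos: [0.5287, -0.1072, 0.1778]
orientation: [-0.096, 0.7, -0.7, 0.097]
ft_force: [-0.4, 0.4, 0.0]
grip_width: 0.388
0.0 [0. 0.]
0.125 [-9. -3.]
0.25 [-17.  -7.]
0.375 [-25. -12.]
0.5 [-32. -18.]
0.625 [-38. -25.]
0.75 [-44. -33.]
0.875 [-48. -41.]
1.0 [-51. -49.]
1.125 [-54. -58.]
1.25 [-55. -68.]
1.375 [-55. -77.]
1.5 [-53. -86.]
```

View pics/s2c.png

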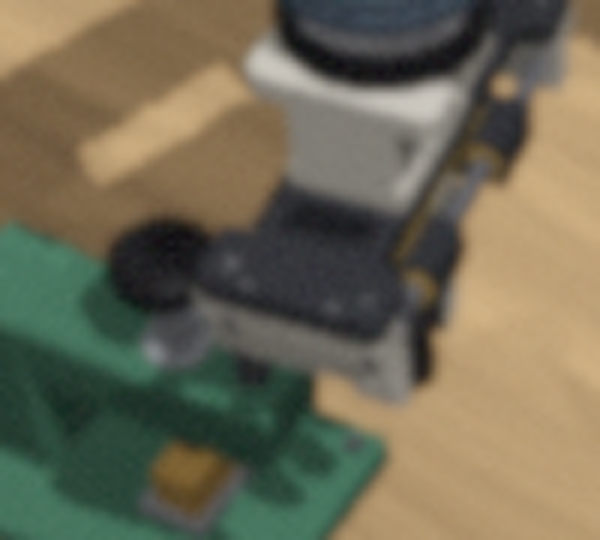

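The finger is down beside the pin with no contact force. I'll sweep along the arc, turning with the lever.

```bash
python3 -m jog '[[-0.3,-5,-1,0,0.06],[-0.3,-9,-3,0,0.125],[-0.3,-17,-7,0,0.25],[-0.3,-25,-12,0,0.375],[-0.3,-32,-18,0,0.5],[-0.3,-38,-25,0,0.625],[-0.3,-44,-33,0,0.75],[-0.3,-48,-41,0,0.875],[-0.3,-51,-49,0,1.0],[-0.3,-54,-58,0,1.125],[-0.3,-54,-58,0,1.125],[-0.3,-54,-58,0,1.125]]'
```

```text
time: 3.75
tcp_pos: [0.4751, -0.1656, 0.1785]
orientation: [0.454, -0.542, 0.542, -0.455]
ft_force: [0.5, 0.7, 1.0]
grip_width: 0.349
```

```bash
python3 -m jog '[[-0.3,-1,-9,0,0.12],[-0.3,-1,-18,0,0.24],[-0.3,0,-24,0,0.33],[-0.3,1,-29,0,0.4],[-0.3,2,-32,0,0.44],[-0.3,2,-34,0,0.47],[-0.3,2,-34,0,0.47],[-0.3,2,-34,0,0.47]]'
python3 - <<'E'
from h import *
im=read_camera("scene"); cv2.imwrite("pics/s3.png",im); cv2.imwrite("pics/s3c.png",cv2.resize(im[100:190,180:280],(600,540),interpolation=2))
E
```

```text
time: 4.42
tcp_pos: [0.4772, -0.1986, 0.1784]
orientation: [-0.566, 0.423, -0.422, 0.568]
ft_force: [-0.2, 4.6, 0.4]
grip_width: 0.349
```

View pics/s3c.png

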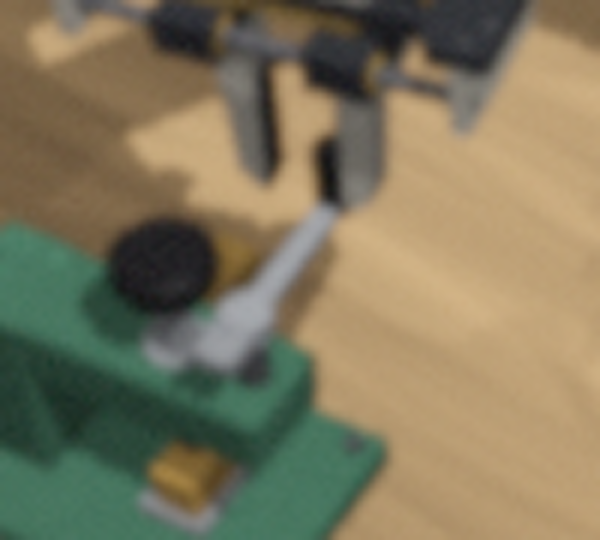

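The lever has swung round and the pin now lies against the +y finger. The 4.6 N reading suggests it is near the stop, so I'll push a little more to confirm.

```bash
python3 -m jog '[[-0.3,0,-2,0,0],[-0.3,0,-3,0,0],[-0.3,0,-3,0,0]]';python3 -m jog '[[-0.3,0,-2,0,0],[-0.3,0,-3,0,0],[-0.3,0,-3,0,0]]'
```

```text
time: 4.72
tcp_pos: [0.4771, -0.199, 0.1783]
orientation: [-0.565, 0.424, -0.421, 0.569]
ft_force: [0.8, 9.6, 1.4]
grip_width: 0.355
time: 4.97
tcp_pos: [0.4771, -0.1991, 0.1782]
orientation: [-0.563, 0.426, -0.421, 0.57]
ft_force: [1.4, 10.9, 2.2]
grip_width: 0.355
```

Firmly at the stop: 11 N with no motion. I'll back off, rise, close and move over the knob.

```bash
python3 -m jog '[[-0.3,0,5,0,0],[-0.3,0,7,0,0],[-0.3,0,7,10,0],[-0.3,0,7,30,0],[-0.3,0,7,45,0],[-0.3,0,7,45,0],[-1,20,0,45,0],[-1,50,-10,45,0],[-1,76,-18,45,0],[-1,76,-18,45,0],[-1,76,-18,45,0],[-1,76,-18,45,0]]'
python3 - <<'E'
from h import *
a=[]
for n,x,y in(("top",310,180),("scene",170,90)):
    im=read_camera(n); cv2.imwrite(f"pics/{n}4.png",im); a.append(cv2.resize(im[y:y+100,x:x+100],(400,400),interpolation=2))
cv2.imwrite("pics/crop4.png",np.hstack(a))
s=state(); print(s["tcp_pos"],s["ft_force"])
E
```

```text
time: 5.97
tcp_pos: [0.5523, -0.217, 0.2224]
orientation: [-0.563, 0.426, -0.42, 0.57]
ft_force: [-0.1, -0.0, -0.1]
grip_width: 0.014
[ 0.55206962 -0.21685298  0.22302672] [-0.06670187  0.25638049  0.45336108]
```

View pics/crop4.png

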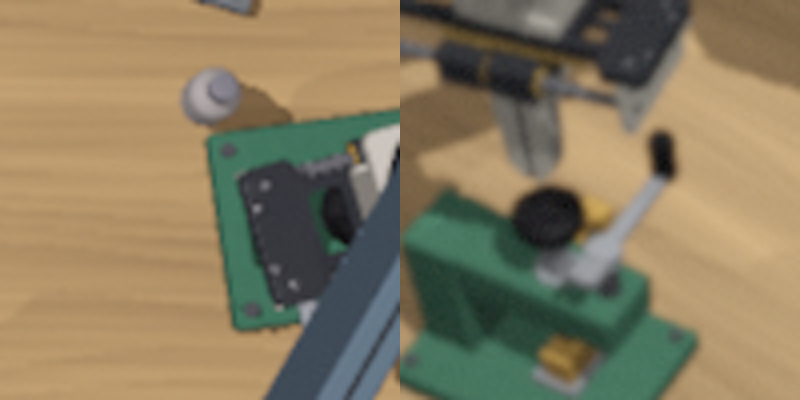

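The closed fingers are over the knob and the lever has stayed free (arm toward the robot). I'll descend and find contact.

```bash
python3 -m jog '[[-1,1,0,-10,0],[-1,1,0,-20,0],[-1,1,0,-27,0],[-1,1,0,-30,0],[-1,1,0,-30,0],[-1,1,0,-30,0]]'; for i in 1; do python3 -m jog '[[-1,0,0,-1,0],[-1,0,0,-1,0]]'; python3 -m jog '[[-1,0,0,-1,0],[-1,0,0,-1,0]]'; python3 -m jog '[[-1,0,0,-1,0],[-1,0,0,-1,0]]';python3 -m jog '[[-1,0,0,-2,0],[-1,0,0,-2,0],[-1,0,0,-2,0]]'; done
```

```text
time: 6.57
tcp_pos: [0.5529, -0.2168, 0.1927]
orientation: [-0.563, 0.426, -0.42, 0.57]
ft_force: [-0.6, -0.2, 0.4]
grip_width: 0.004
time: 6.73
tcp_pos: [0.5531, -0.2169, 0.1918]
orientation: [-0.563, 0.426, -0.42, 0.57]
ft_force: [-0.3, -0.0, 0.6]
grip_width: 0.006
time: 6.9
tcp_pos: [0.5531, -0.2169, 0.191]
orientation: [-0.563, 0.426, -0.42, 0.57]
ft_force: [0.5, 0.4, -0.7]
grip_width: 0.001
time: 7.07
tcp_pos: [0.5533, -0.217, 0.1903]
orientation: [-0.563, 0.426, -0.421, 0.57]
ft_force: [-0.0, 0.4, 1.8]
grip_width: 0.003
time: 7.32
tcp_pos: [0.5533, -0.217, 0.1885]
orientation: [-0.563, 0.426, -0.421, 0.57]
ft_force: [-1.9, 1.2, 2.7]
grip_width: 0.006
```

Contact is at TCP z ≈ 0.190, as predicted, so 15 mm down means z ≈ 0.175.

```bash
python3 -m jog '[[-1,0,0,-1.5,0],[-1,0,0,-3,0],[-1,0,0,-4.5,0],[-1,0,0,-4.5,0]]'; python3 -m jog '[[-1,0,0,-1.5,0],[-1,0,0,-3,0],[-1,0,0,-4.5,0],[-1,0,0,-4.5,0],[-1,0,0,-4.5,0]]';  python3 -m jog '[[-1,0,0,-1.5,0],[-1,0,0,-3,0],[-1,0,0,-3.5,0],[-1,0,0,-3.5,0]]'
```

```text
time: 7.65
tcp_pos: [0.5534, -0.217, 0.1838]
orientation: [-0.563, 0.426, -0.421, 0.57]
ft_force: [-0.7, 0.9, 5.2]
grip_width: 0.007
time: 8.07
tcp_pos: [0.5534, -0.217, 0.1801]
orientation: [-0.563, 0.425, -0.421, 0.57]
ft_force: [-2.4, 1.9, 8.8]
grip_width: -0.001
time: 8.4
tcp_pos: [0.5534, -0.217, 0.1777]
orientation: [-0.563, 0.425, -0.421, 0.57]
ft_force: [-2.8, 1.7, 11.2]
grip_width: 0.007
```

```bash
python3 -m jog '[[-1,0,0,-1.5,0],[-1,0,0,-3,0],[-1,0,0,-4,0],[-1,0,0,-4,0],[-1,0,0,-4,0],[-1,0,0,-4,0]]'; python3 -c "
from h import *
cv2.imwrite('pics/s5.png',read_camera('scene'));s=state();print(s['tcp_pos'],s['ft_force'])"
```

```text
time: 8.9
tcp_pos: [0.5534, -0.217, 0.1753]
orientation: [-0.563, 0.425, -0.421, 0.57]
ft_force: [-4.8, 2.7, 14.1]
grip_width: 0.003
[ 0.55339916 -0.21700891  0.17535856] [-4.2051277   2.3592509  12.59743069]
```

```bash
python3 -m jog '[[-1,0,0,-2,0],[-1,0,0,-2,0],[-1,0,0,-2,0],[-1,0,0,-2,0],[-1,0,0,-2,0],[-1,0,0,-2,0],[-1,0,0,-2,0],[-1,0,0,-2,0],[-1,0,0,-2,0],[-1,0,0,-2,0],[-1,0,0,-2,0],[-1,0,0,-2,0]]'
```

```text
time: 9.95
tcp_pos: [0.5534, -0.217, 0.1751]
orientation: [-0.563, 0.424, -0.422, 0.57]
ft_force: [-3.2, 1.7, 13.3]
grip_width: 0.005
```

```bash
python3 -m jog '[[-1,0,0,-2,0],[-1,0,0,-2,0],[-1,0,0,-2,0],[-1,0,0,-2,0],[-1,0,0,-2,0],[-1,0,0,-2,0],[-1,0,0,-2,0],[-1,0,0,-2,0],[-1,0,0,-2,0],[-1,0,0,-2,0],[-1,0,0,-2,0],[-1,0,0,-2,0]]'
python3 - <<'E'
from h import *
s=state();print(s["tcp_pos"],s["ft_force"])
im=read_camera("scene"); cv2.imwrite("pics/s6.png",im); a=cv2.imread("pics/s3.png")
f=lambda i:cv2.resize(i[120:200,170:270],(400,320),interpolation=2)
cv2.imwrite("pics/s6c.png",np.hstack([f(a),f(im)]))
E
```

```text
time: 10.95
tcp_pos: [0.5534, -0.217, 0.1749]
orientation: [-0.563, 0.424, -0.422, 0.57]
ft_force: [-4.8, 1.4, 13.7]
grip_width: 0.003
[ 0.55339768 -0.21697268  0.17486562] [-4.79292355  1.41094513 13.70344867]
```

View pics/s6c.png

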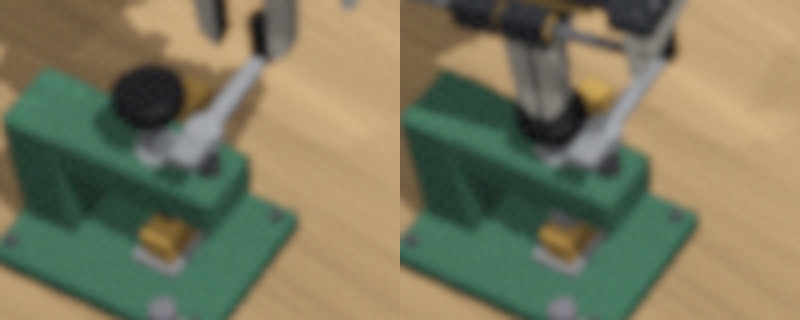

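The knob is down on the quill with the fingers centred on it, the lever is free and the block is in its nest. I'll hold for over two more seconds.

```bash
python3 -m jog '[[-1,0,0,-1.8,0],[-1,0,0,-1.8,0],[-1,0,0,-1.8,0],[-1,0,0,-1.8,0],[-1,0,0,-1.8,0],[-1,0,0,-1.8,0],[-1,0,0,-1.8,0],[-1,0,0,-1.8,0],[-1,0,0,-1.8,0],[-1,0,0,-1.8,0],[-1,0,0,-1.8,0],[-1,0,0,-1.8,0]]';python3 -m jog '[[-1,0,0,-1.8,0],[-1,0,0,-1.8,0],[-1,0,0,-1.8,0],[-1,0,0,-1.8,0],[-1,0,0,-1.8,0],[-1,0,0,-1.8,0],[-1,0,0,-1.8,0],[-1,0,0,-1.8,0],[-1,0,0,-1.8,0],[-1,0,0,-1.8,0],[-1,0,0,-1.8,0],[-1,0,0,-1.8,0]]';python3 -m jog '[[-1,0,0,-1.8,0],[-1,0,0,-1.8,0],[-1,0,0,-1.8,0],[-1,0,0,-1.8,0],[-1,0,0,-1.8,0],[-1,0,0,-1.8,0],[-1,0,0,-1.8,0],[-1,0,0,-1.8,0]]'
```

```text
time: 12.0
tcp_pos: [0.5534, -0.217, 0.1748]
orientation: [-0.563, 0.423, -0.422, 0.57]
ft_force: [-4.2, 2.1, 13.3]
grip_width: 0.005
time: 13.0
tcp_pos: [0.5534, -0.217, 0.1748]
orientation: [-0.563, 0.423, -0.423, 0.57]
ft_force: [-4.7, 2.7, 14.3]
grip_width: 0.004
time: 13.67
tcp_pos: [0.5533, -0.217, 0.1747]
orientation: [-0.564, 0.422, -0.423, 0.57]
ft_force: [-5.1, 2.8, 14.5]
grip_width: 0.009
```

Held for over 4.5 s at 14.7–15.3 mm. Handing in.

```bash
python3 -c "
from plant import *
print(hand_in());s=state();print(s['time'],s['tcp_pos'],s['ft_force'])"
```

```text
the job is handed in; nothing more can be done
None
the job is handed in; nothing more can be done
```

I swung the lock lever over to its free stop, then pressed the knob about 15 mm down with closed fingers. I held it there from 8.9 s to hand-in at 13.7 s, and handed in still pressing.

- **Lever:** at the stop the pin took 11 N without moving, and later pictures showed the lever still free.
- **Knob depth:** the fingertips touched at TCP z of about 0.190, and the tool read 0.1753 to 0.1747 during the hold. That puts the knob 14.7–15.3 mm down, taken from tool height plus contact, good to roughly 0.5 mm.
- **Push:** it read about 13–14.5 N, which matches the 14 N expected at 15 mm. There was a steady sideways force of about 5 N.
- **Everything else:** the picture taken during the hold showed the block in its nest and the press area unchanged. I did not recheck the other objects on the desk one by one, and the state could not be read after hand-in.

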